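# Put the mate accessory case away through the keeper's spring flaps

## Robot

A 6-joint arm with a two-finger parallel gripper is mounted at the origin on the work surface. World frame = base frame: x ahead of the robot, y to its left, z up, the work surface at z = 0. Lengths are in mm, angles in rad, forces in N, time in s.
With the tool pointing down it reaches from about 275 to 750 mm from the base axis. Payload 10.2 kg.
Tool frame: the origin (TCP) lies at the very end of the fingers, on their centre line; the grasp point (between the pads) lies 19 mm behind it; z points along the fingers, y is the direction in which the jaws open and shut (so a half turn about z gives the same grasp; the last joint's range is limited). The gripper opens to 85 mm and grips with 20 to 120 N. Pads are 22 mm wide; open, the fingers measure 114 mm over their backs; the gripper's body (76 mm by 85 mm) begins 54 mm behind the grasp point. The pads swing forward as they close: fully open they stand 13 mm farther back than shut.
Start: joints at [1.013, 0.313, 1.498, -0, 1.331, -0.223], TCP at [172.517, 495.852, 231.294] pointing down, gripper open.
Joint ranges: [-2.94, 2.94], [-0.97, 2.17], [0.19, 2.56], [-1.23, 4.37], [0.02, 3.11], [-2.88, 2.88]. Speed limits (rad/s): [2.39, 2.39, 3.01, 3.14, 3.14, 3.14].

## Interface

Orientations are given as a unit quaternion [w, x, y, z].
In Python, from rig import sensors, imaging, ctrl gives the robot as it stands.
- The arm moves only by the shell command python3 -m creep 'ROWS' [FORCE]. ROWS is JSON, a list of rows, each an object with "grip": the finger opening in mm, from 0 to 85.4; "linear": the shift along the tool's x, y, z in mm, a list of three; "rot": the turn, a rotation vector about the tool's x, y, z in rad, a list of three. A call has 1 to 12 rows; each row shifts and turns the commanded pose from where the row before left it, along the tool's axes as they then stand; what a row does not reach is not made up. A row lasts 1/12 s, in which the tool goes at most 41.7 mm and 7.16 degrees, less where a joint would pass 70% of its speed; a pose out of reach is approached as far as the arm can. A call with a gripper value outside its range is refused whole. The fingers move at their own pace and stop on an object; FORCE is the grip in N (left out, the last holds). Time passes only in rows, so rows that do not move let the fingers close. It gives the time, the measured TCP pose, the force and the opening at its end, in the units of the state.
- sensors.sense(): the state, without advancing time (a new reading comes with each control period).
- imaging.capture(name): name is "scene" or "top" or "wrist"; returns (picture, depth): 420x560x3 uint8, red, green, blue; 420x560 float32, mm along the optical axis (not along the pixel's ray), 0 where there is no reading.
- imaging.camera_params(name): a dict with "intrinsics" (3x3 intrinsics, pixels), "R" (3x3) and "t" (3): a world point X has camera coordinates R X + t. Camera axes: x right, y down, z forward; pixel columns grow to the right and rows downward; lengths in mm; the calibration is good to about 2 mm. A picture is of the moment at which its call begins: read the wrist's pose just before it. camera_params takes no time and is no camera call; for the wrist camera it gives the pose at the moment of the call.
- ctrl.finish_job(): hands the job in, once; it reports no verdict.
The state is a dict: "time_s": time; "joints": joint angles; "dq": joint speeds; "tau": joint torques, N m; "eef_pos": TCP position; "ee_rot": TCP orientation; "force": force on the tool from outside, world axes, zero at the start; "wrist_torque": the same for the moment, N m; "grip_width": opening from 0.0 (shut) to 1.0 (fully open).
Only numpy, scipy, OpenCV 4.12 (cv2) and the standard library are available. Lean on these libraries where they do the work, as an engineer would, in place of code of your own. Each camera call takes 0.05 s, during which the arm holds its last target.

## Task

Put the small wooden case with the upright finger tab away in the low grey keeper on the bench: slide it nose first in at the mouth and through the two spring flaps, feel for the rubber end stop (its depth is set differently each time) and press the case home against it with a steady push of about 12 N for a good half second, never 20 N or more, and without jamming the case in the keeper. Then let go and leave the case standing in the keeper with both flaps shut behind it. Do not disturb the gourd, the cup of bombillas or the canister.

Things in the scene. Friction and masses are not known exactly. Their poses are not given: they have to be found in the camera images.
- case: Wooden case, about 350 g (250-450), 90 long (x), 60 wide (y), 35 high; origin at the centre of its underside. +x points to the nose: half circle of radius 30 about x = 15, tip at x = 45; flat tail at x = -45. An upright finger tab stands over the origin: 16 thick (x), 24 wide (y), from 35 to 100 high. Starts standing on the bench beside the keeper, nose roughly away from the robot.
- case_tab (a point): Point on the tab's axis, 78 mm above the case's underside, a good height to grip: the fingertips then stay above the keeper's lips, whose tops are 44 mm above the bench. A push there tips the nose down a little and presses it on the bench; rubbing can then eat up to half of a 10 N push, less if the case is carried 1 to 2 mm clear of the bench.
- keeper: Low grey plastic keeper fixed to the bench, a straight lane; the bench top (z = 0) is its floor. Origin on the bench, midway between the shut flaps; +x points inward along the lane, away from the robot. Funnel from x = -58, throat 65 wide from x = -36 to -4 (2.5 clearance each side of the case), flaps at x = 0, then a chamber 84 wide up to the stop bracket at x = 186.
- keeper_slot (a point): Point on the lane's axis at keeper x = 90, 44 above the bench, level with the tops of two lips that run along both sides (undersides 38 above the bench, from keeper x = -34 to 202). Between them is an open slot 44 wide for the case's tab; the case's body (35 high) slides under the lips, so it must enter by the mouth.
- flap_left (a joint): Angle of the left (+y) steel flap leaf, 0 shut, up to 1.5 rad. Leaf 34 long, 31 high, on an upright pin at keeper x = 0, y = 36.5; swings only inward (keeper +x), shut by a light spring (0.024 N m shut, 0.08 wide open; a few newtons on the case in all). It shuts once the case's tail is about 36 past the flap plane (case origin at keeper x = 81).
- flap_right (a joint): The same for the right (-y) leaf, hinged at keeper y = -36.5.
- stop: End stop bracket fixed across the lane's far end, 16 thick, 84 wide, 37 high; origin under its centre, at keeper x = 194. A screw rod on it holds a rubber pad (50 wide, 11 to 35 high) facing the mouth. Not measured, set anew each time: pad face 138 to 168 beyond the flaps (case origin at keeper x = 93 to 123 on touch): feel for it. It yields 1 mm per 4 N, at most 6 mm, and springs back.
- gourd: Dark wooden gourd, 90 in diameter, 95 high, standing; origin at the centre of its underside. Leave alone.
- cup: White ceramic cup, 74 in diameter, 90 high, with a pair of steel bombillas leaning in it, 180 high in all, one piece with the cup; origin at the centre of its underside. Leave alone.
- canister: Glass canister with a cork lid, 86 in diameter, 127 high; origin at the centre of its underside. Leave alone.
Things that resemble listed ones, but are neither listed nor needed, are in the scene too. There is more than one size of the case; the job needs the smallest.

How it is judged:
By the outcome, as a careful person would: the job done as asked, in the order asked, and still so for the second after the job is handed in, with the robot touching nothing.
It also fails if it takes over 64 s, if anything falls off the work surface, if the arm or the gripper's body presses on something with over 40 N, if the wrist force passes 120 N, or if a joint passes its speed limit or range.

## Working session

There is one attempt and no reset: what is moved stays moved. The work goes in short steps, Python scripts to look and compute and a shell command to move; the robot and the scene stay as the last step left them, time stands still between calls to the robot, and variables do not carry over. Pictures are saved under pics/ and viewed, and the job is handed in when it is done.

```bash
mkdir -p pics; ls; python3 - <<'E'
from rig import sensors, imaging
import cv2
s=sensors.sense();print(s)
for n in("scene","top","wrist"):
    p,d=imaging.capture(n);cv2.imwrite(f"pics/{n}0.png",p[:,:,::-1])
    import numpy as np;np.save(f"pics/{n}0.npy",d)
    print(n,imaging.camera_params(n))
E
```

```text
pics
{'time_s': 0.0, 'joints': array([ 1.01258641e+00,  3.13464425e-01,  1.49849670e+00,  2.84516824e-05,
        1.33097223e+00, -2.23396094e-01]), 'dq': array([-6.88611940e-05,  8.05193749e-04,  8.13593200e-04,  2.16231312e-04,
        1.71874425e-03, -5.26957926e-04]), 'tau': array([-1.33140213e-03, -4.12276447e+01, -2.59745622e+01, -2.90765629e-04,
        4.14043883e-03, -3.80024119e-06]), 'eef_pos': array([172.36721711, 495.61117727, 230.70524811]), 'ee_rot': array([-2.68132792e-04,  1.66629381e-01,  9.86019371e-01, -6.14547206e-04]), 'force': array([ 0.35575162, -0.21263526,  0.11025171]), 'wrist_torque': array([-0.05316181,  0.05104657, -0.00625876]), 'grip_width': 0.9999408882246912}
scene {'intrinsics': array([[475.82550302,   0.        , 273.88337815],
       [  0.        , 475.82550302, 213.16703473],
       [  0.        ,   0.        ,   1.        ]]), 'R': array([[ 0.68294647,  0.73045241, -0.00483778],
       [ 0.51221356, -0.48360185, -0.70976512],
       [-0.5207892 ,  0.4822536 , -0.7044218 ]]), 't': array([-393.19410068, -200.88000818, 1433.91173941])}
top {'intrinsics': array([[386.03025161,   0.        , 276.86977631],
       [  0.        , 386.03025161, 211.78724847],
       [  0.        ,   0.        ,   1.        ]]), 'R': array([[ 0.00432491, -0.9998669 , -0.01573145],
       [-0.99748936, -0.00320157, -0.07074404],
       [ 0.07068426,  0.01599792, -0.99737044]]), 't': array([ 26.45068683, 544.15728124, 982.62586965])}
wrist {'intrinsics': array([[312.3504785 ,   0.        , 282.70507615],
       [  0.        , 312.3504785 , 209.0159033 ],
       [  0.        ,   0.        ,   1.        ]]), 'R': array([[ 0.32787093,  0.94472185, -0.00112955],
       [ 0.91085727, -0.31580033,  0.26572389],
       [ 0.25067845, -0.088152  , -0.96404851]]), 't': array([-525.24278229,  -34.8153128 ,  377.811765  ])}
```

View pics/scene0.png

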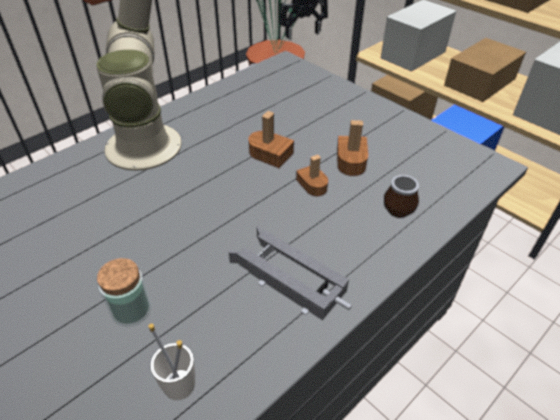

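View pics/top0.png

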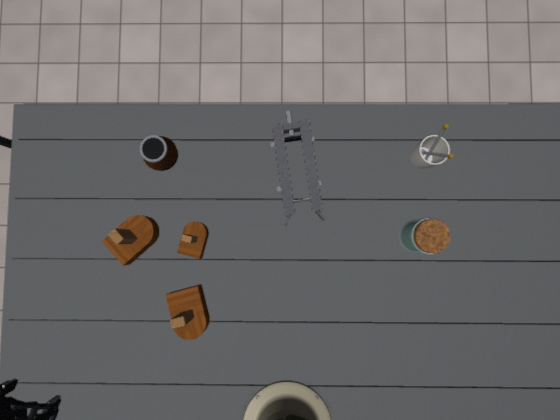

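View pics/wrist0.png

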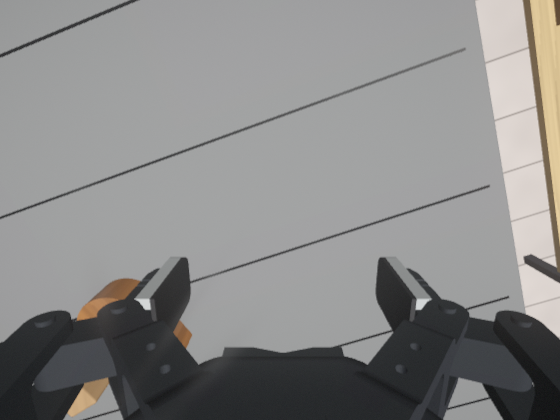

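Three candidates in the top view: (130,238), (193,240) and (188,312). The one at (193,240) looks smallest, so I'll confirm it with an enlarged crop and measure the keeper as well.

```bash
python3 - <<'E'
import cv2
p=cv2.imread("pics/top0.png")
cv2.imwrite("pics/c_case.png",cv2.resize(p[210:345,95:225],None,fx=4.4,fy=4.4,interpolation=cv2.INTER_CUBIC))
cv2.imwrite("pics/c_keep.png",cv2.resize(p[105:230,250:350],None,fx=4.8,fy=4.8,interpolation=cv2.INTER_CUBIC))
E
```

```text
(no output)
```

View pics/c_case.png

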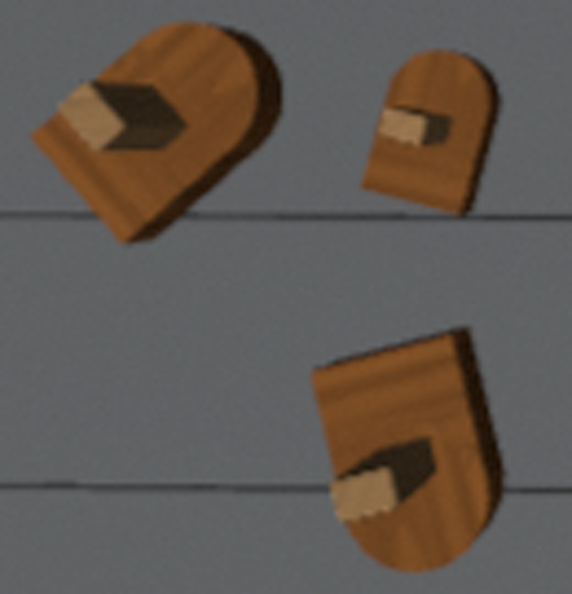

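View pics/c_keep.png

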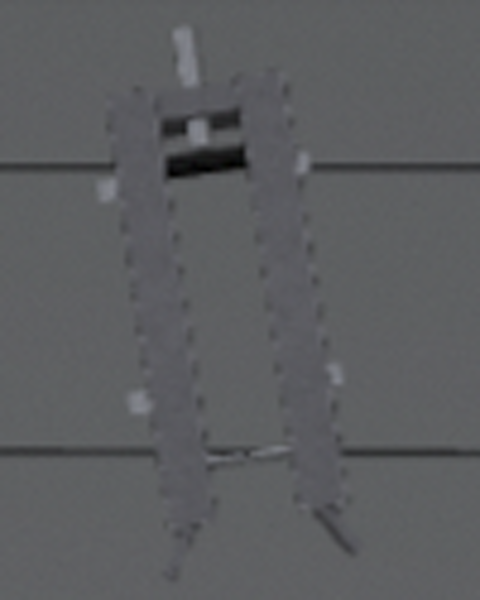

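The upper-right case in the crop (top view ~(193,240)) is clearly the smallest. The keeper runs from its mouth at about (305,213) to its stop at about (290,125). Next I'll measure both from depth.

```bash
cat > h.py <<'E'
import numpy as np, cv2
from rig import imaging,sensors
def cloud(d,P):
    K,R,t=P["intrinsics"],np.array(P["R"]),np.array(P["t"])
    v,u=np.mgrid[:d.shape[0],:d.shape[1]]
    X=np.stack([(u-K[0,2])/K[0,0]*d,(v-K[1,2])/K[1,1]*d,d],-1)
    W=(X-t)@R; W[d<=0]=np.nan
    return W
def px(u,v,z,P):
    K,R,t=P["intrinsics"],np.array(P["R"]),np.array(P["t"])
    r=R.T@np.array([(u-K[0,2])/K[0,0],(v-K[1,2])/K[1,1],1]); c=-R.T@t
    return c+r*(z-c[2])/r[2]
E
python3 - <<'E'
from h import *
for n in("top","scene"):
    P=imaging.camera_params(n);W=cloud(np.load(f"pics/{n}0.npy"),P);Z=W[...,2]
    if n=="top":
        t=W[210:345,95:225].reshape(-1,3);print("bench z",np.nanmedian(W[300:380,350:500,2]))
    m=(Z>10)&(Z<140)&(W[...,0]>200)&(W[...,0]<800)&(abs(W[...,1])<550)
    k,l,st,c=cv2.connectedComponentsWithStats(m.astype(np.uint8))
    for i in range(1,k):
        if st[i,4]<40: continue
        q=W[l==i];zs=q[:,2];print(n,i,c[i].round(),st[i,4],"mean",q.mean(0).round(1),"z",np.percentile(zs,[5,25,50,75,98]).round(1))
        for lo,hi in((28,40),(40,48),(92,106)):
            a=q[(zs>lo)&(zs<hi)]
            if len(a)>15:
                print("   ",lo,len(a),a.mean(0).round(1),cv2.minAreaRect(a[:,:2].astype(np.float32)))
E
```

```text
bench z -0.6454809886374369
top 1 [296. 164.] 2287 mean [665.5 -20.3  41.5] z [28.6 41.4 43.4 44.7 47.2]
    28 335 [697.2 -16.9  35.3] ((659.005615234375, -23.40045928955078), (284.0316467285156, 105.02220916748047), 7.593658447265625)
    40 1838 [657.4 -21.3  43.9] ((651.088623046875, -22.584518432617188), (252.99432373046875, 96.09718322753906), 8.307215690612793)
top 2 [158. 152.] 1056 mean [687.1 321.6  81.2] z [46.8 63.9 94.3 96.9 99.8]
    28 20 [670.3 299.9  33.3] ((671.6372680664062, 299.6570129394531), (9.209430694580078, 51.708248138427734), 54.903175354003906)
    40 43 [678.5 302.9  45.3] ((678.5724487304688, 315.75689697265625), (46.59131622314453, 88.45175170898438), 45.29196548461914)
    92 581 [693.4 330.7  96.7] ((693.6031494140625, 331.30035400390625), (65.83572387695312, 63.879974365234375), 45.01716995239258)
top 3 [430. 151.] 871 mean [ 693.6 -352.9   62.9] z [ 17.5  40.   65.4  86.3 125.2]
    28 100 [ 694.6 -355.6   34. ] ((693.3025512695312, -351.33642578125), (60.86888122558594, 66.52682495117188), 34.9857063293457)
    40 65 [ 697.5 -357.9   44. ] ((692.3
[... 4539 characters left out ...]
033142089844), (84.31466674804688, 37.63698196411133), 72.61344909667969)
    92 296 [ 511.9 -343.2  100.4] ((501.6524353027344, -339.3548583984375), (85.19876861572266, 48.5765495300293), 73.10521697998047)
scene 7 [173. 370.] 1814 mean [ 693.4 -357.7   63.1] z [ 17.6  41.3  65.   85.2 126.1]
    28 178 [ 691.8 -357.    34.5] ((693.8235473632812, -355.8905334472656), (59.28196716308594, 65.98686981201172), 68.38810729980469)
    40 147 [ 691.8 -357.    44. ] ((693.1849975585938, -358.1444091796875), (63.742008209228516, 67.646240234375), 73.54310607910156)
    92 49 [ 689.1 -354.1   97.9] ((690.0906982421875, -351.46661376953125), (61.524776458740234, 53.488853454589844), 54.36519241333008)
```

```bash
cat >> h.py <<'E'
from scipy.spatial.transform import Rotation as Rn
def go(x,y,z,yaw_y_deg):
    """tool-frame delta to reach world pos, tool y at yaw, pointing down. translate first, then rot"""
    s=sensors.sense();q=s["ee_rot"];R=Rn.from_quat([q[1],q[2],q[3],q[0]])
    d=R.inv().apply(np.array([x,y,z])-s["eef_pos"])
    a=np.radians(yaw_y_deg); ty=np.array([np.cos(a),np.sin(a),0]);tz=np.array([0,0,-1.]);tx=np.cross(ty,tz)
    T=Rn.from_matrix(np.stack([tx,ty,tz],1))
    print("t",round(s["time_s"],2),"pos",s["eef_pos"].round(1),"yaw y",np.degrees(np.arctan2(*R.as_matrix()[[1,0],1])).round(2),"F",s["force"].round(2),"M",s["wrist_torque"].round(2),"w",round(s["grip_width"]*85.4,1))
    print("lin",d.round(2),"rot",(R.inv()*T).as_rotvec().round(4))
E
python3 -c "
from h import *;go(475,242,200,-14)"
```

```text
t 0.15 pos [172.4 495.7 230.9] yaw y 70.82 F [-0.01 -0.62  0.12] M [ 0.04  0.04 -0.03] w 85.6
lin [-369.13 -140.15   30.93] rot [-9.0000e-04  6.0000e-04  1.4804e+00]
```

```bash
python3 -m creep '[{"grip":85,"linear":[-31,-11.7,2.5],"rot":[0,0,0]},{"grip":85,"linear":[-31,-11.7,2.5],"rot":[0,0,0]},{"grip":85,"linear":[-31,-11.7,2.5],"rot":[0,0,0]},{"grip":85,"linear":[-31,-11.7,2.5],"rot":[0,0,0]},{"grip":85,"linear":[-31,-11.7,2.5],"rot":[0,0,0]},{"grip":85,"linear":[-31,-11.7,2.5],"rot":[0,0,0]},{"grip":85,"linear":[-31,-11.7,2.5],"rot":[0,0,0]},{"grip":85,"linear":[-31,-11.7,2.5],"rot":[0,0,0]},{"grip":85,"linear":[-31,-11.7,2.5],"rot":[0,0,0]},{"grip":85,"linear":[-31,-11.7,2.5],"rot":[0,0,0]},{"grip":85,"linear":[-31,-11.7,2.5],"rot":[0,0,0]},{"grip":85,"linear":[-28,-11.7,2.5],"rot":[0,0,0]}]' 60; python3 -c "
from h import *;go(475,242,200,-14)"
```

```text
time_s: 1.15
eef_pos: [476.1, 240.5, 201.0]
ee_rot: [-0.0, 0.167, 0.986, -0.0]
force: [-0.1, 0.3, -1.0]
grip_width: 0.998
t 1.15 pos [476.1 240.5 201. ] yaw y 70.79 F [-0.08  0.25 -1.01] M [ 0.03 -0.01  0.01] w 85.2
lin [1.55 1.   0.96] rot [-3.0000e-04  0.0000e+00  1.4799e+00]
```

```bash
python3 -m creep '[{"grip":85,"linear":[1,1,0],"rot":[0,0,0.1233]},{"grip":85,"linear":[0,0,0],"rot":[0,0,0.1233]},{"grip":85,"linear":[0,0,0],"rot":[0,0,0.1233]},{"grip":85,"linear":[0,0,0],"rot":[0,0,0.1233]},{"grip":85,"linear":[0,0,0],"rot":[0,0,0.1233]},{"grip":85,"linear":[0,0,0],"rot":[0,0,0.1233]},{"grip":85,"linear":[0,0,0],"rot":[0,0,0.1233]},{"grip":85,"linear":[0,0,0],"rot":[0,0,0.1233]},{"grip":85,"linear":[0,0,0],"rot":[0,0,0.1233]},{"grip":85,"linear":[0,0,0],"rot":[0,0,0.1233]},{"grip":85,"linear":[0,0,0],"rot":[0,0,0.1233]},{"grip":85,"linear":[0,0,0],"rot":[0,0,0.1233]}]'; python3 - <<'E'
from h import *
go(475,242,200,-14)
P=imaging.camera_params("wrist");p,d=imaging.capture("wrist");cv2.imwrite("pics/w1.png",p[:,:,::-1]);np.save("pics/w1.npy",d)
W=cloud(d,P);z=W[...,2]
print("cam",(-P["R"].T@P["t"]).round())
m=(abs(W[...,0]-475)<70)&(abs(W[...,1]-242)<60)
for lo,hi in((30,40),(93,106)):
    a=W[m&(z>lo)&(z<hi)]
    if len(a)>20: print(lo,len(a),a.mean(0).round(1),cv2.minAreaRect(a[:,:2].astype(np.float32)))
E
```

```text
time_s: 2.15
eef_pos: [474.2, 243.2, 201.0]
ee_rot: [-0.0, 0.79, 0.614, -0.0]
force: [-0.2, 0.0, -0.2]
grip_width: 0.993
t 2.15 pos [474.2 243.2 201. ] yaw y -14.31 F [-0.22  0.05 -0.17] M [ 0.01 -0.   -0.  ] w 84.8
lin [-0.99  1.13  1.02] rot [-0.0006  0.0003 -0.0053]
cam [491. 309. 343.]
30 4091 [471.6 246.1  34.5] ((474.1754150390625, 242.56546020507812), (60.16744613647461, 89.76160430908203), 75.7349853515625)
93 560 [474.7 243.5  99.2] ((474.45416259765625, 242.4230499267578), (24.556406021118164, 15.434017181396484), 74.37873077392578)
```

View pics/w1.png

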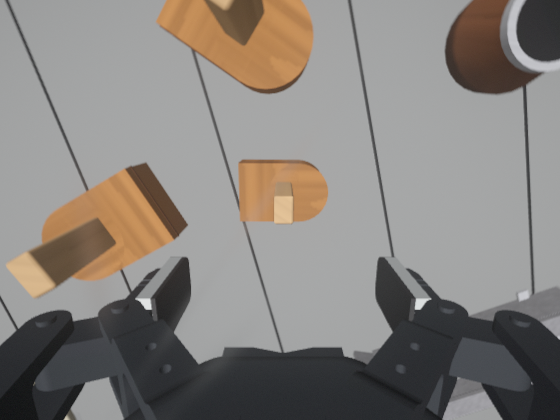

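The wrist view shows the target at (283,190) with its tab at (284,200). It measures 90x60 with its top at 35, so this is the smallest case. I'll descend and grip.

```bash
python3 -m creep '[{"grip":85,"linear":[-0.6,0.4,20],"rot":[0,0,0]},{"grip":85,"linear":[0,0,20],"rot":[0,0,0]},{"grip":85,"linear":[0,0,20],"rot":[0,0,0]},{"grip":85,"linear":[0,0,20],"rot":[0,0,0]},{"grip":60,"linear":[0,0,20],"rot":[0,0,0]},{"grip":50,"linear":[0,0,20],"rot":[0,0,0]},{"grip":40,"linear":[0,0,12],"rot":[0,0,0]},{"grip":30,"linear":[0,0,9],"rot":[0,0,0]},{"grip":22,"linear":[0,0,0],"rot":[0,0,0]}]' 60; python3 -c "
from h import *;go(474.4,242.5,59,-14.3)"
```

```text
time_s: 2.95
eef_pos: [473.7, 242.3, 58.7]
ee_rot: [-0.001, 0.787, 0.617, -0.001]
force: [-0.2, -0.2, 0.1]
grip_width: 0.291
t 2.95 pos [473.7 242.3  58.7] yaw y -13.86 F [-0.25 -0.17  0.08] M [-0.01  0.02  0.03] w 24.9
lin [ 0.34  0.66 -0.34] rot [-0.0027  0.0015  0.0077]
```

```bash
python3 -m creep '[{"grip":10,"linear":[0.2,0.3,0],"rot":[0,0,0.006]},{"grip":5,"linear":[0,0,0],"rot":[0,0,0]},{"grip":5,"linear":[0,0,0],"rot":[0,0,0]},{"grip":5,"linear":[0,0,0],"rot":[0,0,0]},{"grip":5,"linear":[0,0,0],"rot":[0,0,0]}]' 80; python3 -c "
from h import *;go(474.4,242.5,59,-14.3)"
```

```text
time_s: 3.37
eef_pos: [474.9, 242.7, 60.6]
ee_rot: [0.0, 0.79, 0.614, 0.0]
force: [-1.0, -0.5, -2.4]
grip_width: 0.177
t 3.37 pos [474.9 242.7  60.6] yaw y -14.29 F [-0.95 -0.48 -2.41] M [ 0.08 -0.   -0.01] w 15.1
lin [-0.37 -0.46  1.58] rot [ 0.0004 -0.0002  0.0002]
```

```bash
python3 -m creep '[{"grip":5,"linear":[0,0,-15],"rot":[0,0,0]},{"grip":5,"linear":[0,0,-15],"rot":[0,0,0]},{"grip":5,"linear":[-29,5.3,0],"rot":[0,0,0]},{"grip":5,"linear":[-29,5.3,0],"rot":[0,0,0]},{"grip":5,"linear":[-29,5.3,0],"rot":[0,0,0]},{"grip":5,"linear":[-29,5.3,0],"rot":[0,0,0]},{"grip":5,"linear":[-29,5.3,0],"rot":[0,0,0]},{"grip":5,"linear":[-29,5.3,0],"rot":[0,0,0]},{"grip":5,"linear":[-29,5.3,0],"rot":[0,0,0]},{"grip":5,"linear":[-29,5.3,0],"rot":[0,0,0]},{"grip":5,"linear":[-29,5.3,0],"rot":[0,0,0]},{"grip":5,"linear":[-29,5.3,0],"rot":[0,0,0]}]' 80; python3 -m creep '[{"grip":5,"linear":[0,0,0],"rot":[0,0,-0.08]},{"grip":5,"linear":[0,0,0],"rot":[0,0,-0.08]},{"grip":5,"linear":[0,0,0],"rot":[0,0,-0.08]},{"grip":5,"linear":[0,0,0],"rot":[0,0,-0.08]},{"grip":5,"linear":[0,0,0],"rot":[0,0,-0.075]},{"grip":5,"linear":[0,0,0],"rot":[0,0,0]},{"grip":5,"linear":[0,0,0],"rot":[0,0,0]}]'; python3 - <<'E'
from h import *
go(455,-52,90,8.3)
for n in("top","wrist","scene"):
    P=imaging.camera_params(n);p,d=imaging.capture(n);cv2.imwrite(f"pics/{n}2.png",p[:,:,::-1]);np.save(f"pics/{n}2.npy",d);np.savez(f"pics/{n}2P.npz",**P)
go(455,-52,90,8.3)
E
```

```text
time_s: 4.37
eef_pos: [454.3, -52.8, 90.6]
ee_rot: [0.0, 0.79, 0.614, 0.0]
force: [0.6, -0.2, -3.2]
grip_width: 0.177
time_s: 4.95
eef_pos: [454.6, -51.4, 90.4]
ee_rot: [0.0, 0.655, 0.756, 0.0]
force: [-0.0, -0.6, -2.6]
grip_width: 0.18
t 4.95 pos [454.6 -51.4  90.4] yaw y 8.21 F [-0.03 -0.63 -2.58] M [-0.02  0.06 -0.02] w 15.4
lin [-0.65  0.3   0.44] rot [ 0.0002  0.0001 -0.0016]
t 5.1 pos [454.6 -51.4  90.3] yaw y 8.24 F [ 0.79  0.32 -2.64] M [-0.03  0.01 -0.04] w 15.1
lin [-0.69  0.31  0.35] rot [ 0.0001  0.0001 -0.001 ]
```

View pics/wrist2.png

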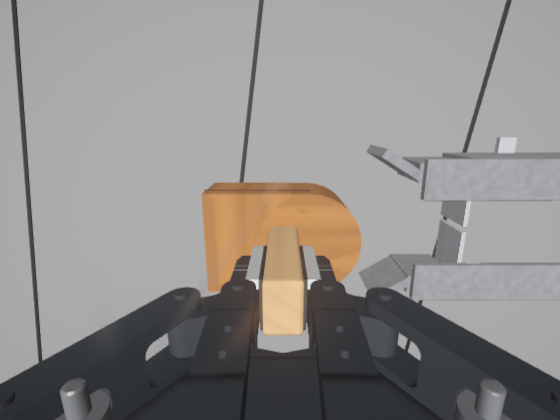

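View pics/top2.png

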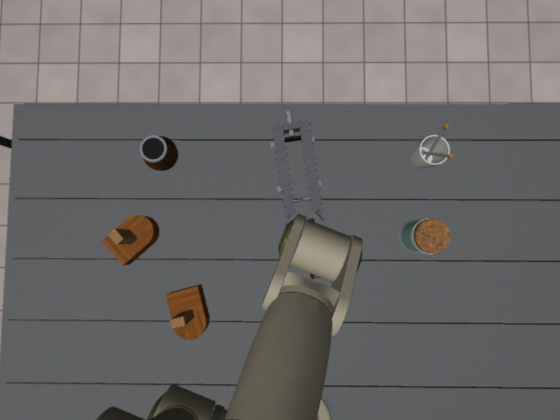

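View pics/scene2.png

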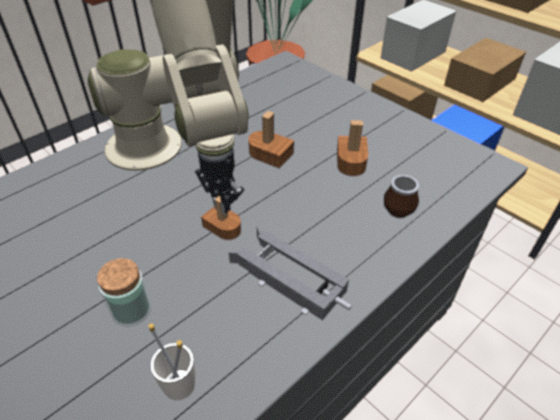

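The wrist view shows both together: the case's straight sides at rows ~186 and 292, and the keeper lips at ~(425..560, 160..200) and (412..560, 265..298). I'll measure the relative alignment from this one cloud.

```bash
cat > rel.py <<'E'
from h import *
def rel(n,d,P,tcp,yaw=8.3,zc=(60,72)):
    W=cloud(d,P);a=np.radians(yaw);ex=np.array([np.cos(a),np.sin(a)]);ey=np.array([-ex[1],ex[0]])
    Q=W[...,:2]-tcp[:2];U=Q@ex;V=Q@ey;Z=W[...,2]
    m=(Z>40)&(Z<48)&(U>60)&(abs(V)<90)
    print(n,"lips n",m.sum())
    # bins along U: outer/inner edges
    rows=[]
    for u0 in range(60,400,8):
        b=m&(U>=u0)&(U<u0+8)
        L=V[b&(V>0)];R_=V[b&(V<0)]
        if len(L)>5 and len(R_)>5: rows.append([u0+4,L.max(),L.min(),R_.max(),R_.min(),np.nanmedian(Z[b])])
    r=np.array(rows);print(r.round(1)[:24])
    g=r[(r[:,0]>95)]
    for k,name in((1,"Lout"),(2,"Lin"),(3,"Rin"),(4,"Rout")): print(name,np.polyfit(g[:,0],g[:,k],1).round(4))
    c=(Z>zc[0])&(Z<zc[1])&(abs(U)<60)&(abs(V)<45)
    if c.sum()>50:
        print("case n",c.sum(),Z[c].mean().round(1),"U",U[c].min().round(1),U[c].max().round(1))
        for u0 in range(-44,44,8):
            b=c&(U>=u0)&(U<u0+8)
            if b.sum()>5: print(u0+4,V[b].max().round(1),V[b].min().round(1),np.median(Z[b&(V>5)]).round(1))
E
python3 - <<'E'
from rel import *
tcp=np.array([454.6,-51.4])
for n in("wrist","scene"):
    rel(n,np.load(f"pics/{n}2.npy"),dict(np.load(f"pics/{n}2P.npz")),tcp)
E
```

```text
wrist lips n 11178
[[ 88.   46.6  20.8 -23.1 -49.   43.3]
 [ 96.   46.6  21.2 -22.8 -49.6  43.6]
 [104.   46.7  21.  -22.9 -49.5  43.5]
 [112.   46.6  21.1 -22.7 -49.2  43.5]
 [120.   46.8  21.1 -22.9 -49.4  43.6]
 [128.   46.7  21.1 -22.6 -50.1  43.6]
 [136.   46.7  21.2 -23.1 -49.6  43.6]
 [144.   46.7  21.1 -22.8 -49.6  43.6]
 [152.   46.7  21.1 -22.8 -49.5  43.6]
 [160.   46.8  20.9 -22.7 -49.6  43.6]
 [168.   46.7  20.9 -22.8 -49.5  43.6]]
Lout [1.00000e-03 4.65726e+01]
Lin [-1.90000e-03  2.13212e+01]
Rin [ 4.00000e-04 -2.28788e+01]
Rout [-9.00000e-04 -4.94359e+01]
case n 9640 64.7 U -45.1 45.1
-40 30.4 -29.9 64.7
-32 30.3 -24.8 64.7
-24 30.4 -11.0 64.7
-16 30.2 -6.3 64.7
-8 30.2 0.0 64.8
0 30.2 11.2 64.8
8 30.2 -0.0 64.8
16 30.0 -6.4 64.7
24 29.6 -11.2 64.8
32 26.7 -23.0 64.8
40 20.8 -21.6 64.8
scene lips n 2091
[[ 88.   44.3  18.  -25.6 -50.7  43. ]
 [ 96.   44.7  17.7 -24.8 -51.7  43.7]
 [104.   44.6  18.1 -23.5 -51.1  43.3]
 [112.   44.6  18.2 -23.9 -51.   43.4]
 [120.   47.   18.2 -25.6 -51.6  43.5]
 [128.   44.2  17.8 -24.  -52.4  43.4]
 [136.   45.9  19.3 -25.2 -51.4  43.
[... 398 characters left out ...]
.   44.2  17.1 -24.4 -51.6  43.4]
 [232.   44.9  18.4 -24.7 -49.8  43.3]
 [240.   44.7  18.5 -22.8 -52.4  43.5]
 [248.   45.7  19.  -25.2 -51.3  43.9]
 [256.   45.1  19.  -24.3 -50.2  43.3]
 [264.   45.6  19.  -25.  -51.4  43.3]
 [272.   47.3  16.4 -25.4 -50.1  43.6]]
Lout [3.60000e-03 4.43365e+01]
Lin [-1.04000e-02  2.01625e+01]
Rin [-7.00000e-04 -2.45959e+01]
Rout [ 2.50000e-03 -5.18242e+01]
case n 529 64.6 U -46.5 46.1
-40 8.5 -31.3 65.1
-32 7.8 -31.5 64.2
-24 0.8 -32.6 nan
-16 -4.2 -32.2 nan
-8 23.0 -33.0 62.9
0 28.7 -31.9 64.8
8 29.2 -33.1 65.0
16 28.0 -31.8 64.5
24 26.7 -30.8 64.0
32 23.0 -28.0 64.8
40 15.9 -24.8 64.7
  return _methods._mean(a, axis=axis, dtype=dtype,
  ret = ret.dtype.type(ret / rcount)
```

```bash
python3 - <<'E'
from h import *
tcp=np.array([454.6,-51.4]);a=np.radians(8.3);ex=np.array([np.cos(a),np.sin(a)]);ey=np.array([-ex[1],ex[0]])
for n in("wrist","scene","top"):
    W=cloud(np.load(f"pics/{n}2.npy"),dict(np.load(f"pics/{n}2P.npz")));Q=W[...,:2]-tcp;U=Q@ex;V=Q@ey;Z=W[...,2]
    m=(Z>41.5)&(Z<46)&(U>50)&(U<350)
    for lo,hi in((25,43),(-45,-27)):
        u=np.sort(U[m&(V>lo)&(V<hi)]);print(n,u[[0,3,10]].round(1),u[[-10,-3,-1]].round(1))
    m=(Z>15)&(Z<46)&(U>50)&(U<150)&(abs(V)<70);u=np.sort(U[m]);print(" any",u[[0,3,10]].round(1))
E
```

```text
wrist [87.2 87.4 87.6] [170.3 171.3 172.3]
wrist [87.4 87.6 87.8] [186.6 187.4 187.7]
 any [61.2 61.5 61.7]
scene [86.3 88.6 92.6] [320.3 323.  323.5]
scene [86.7 89.5 92.3] [320.9 322.7 323.4]
 any [61.1 62.1 63.5]
top [79.2 89.4 92.4] [320.3 323.  323.9]
top [88.9 89.9 94. ] [320.4 323.4 323.7]
 any [62.9 65.  67.2]
```

```bash
python3 -m creep '[{"grip":5,"linear":[1.2,0,10],"rot":[0,0,-0.002]},{"grip":5,"linear":[0,0,10],"rot":[0,0,0]},{"grip":5,"linear":[0,0,5],"rot":[0,0,0]},{"grip":5,"linear":[0,0,3.5],"rot":[0,0,0]},{"grip":5,"linear":[0,0,0],"rot":[0,0,0]},{"grip":5,"linear":[0,0,0],"rot":[0,0,0]}]'; python3 -c "
from h import *;go(454.8,-52.6,61.8,8.35)"
```

```text
time_s: 5.6
eef_pos: [454.5, -50.3, 62.0]
ee_rot: [0.0, 0.653, 0.757, 0.0]
force: [-0.9, 0.1, -3.0]
grip_width: 0.18
t 5.6 pos [454.5 -50.3  62. ] yaw y 8.43 F [-0.88  0.13 -3.05] M [-0.01 -0.04 -0.  ] w 15.3
lin [-2.34 -0.08  0.19] rot [0.0001 0.0001 0.0014]
```

I moved the wrong way in x: tool +x is lane +y here. I'll correct that by −2.4 and then advance to the mouth.

```bash
python3 -m creep '[{"grip":5,"linear":[-2.4,0,0],"rot":[0,0,0.001]},{"grip":5,"linear":[0,8,0],"rot":[0,0,0]},{"grip":5,"linear":[0,8,0],"rot":[0,0,0]},{"grip":5,"linear":[0,8,0],"rot":[0,0,0]},{"grip":5,"linear":[0,4,0],"rot":[0,0,0]},{"grip":5,"linear":[0,0,0],"rot":[0,0,0]},{"grip":5,"linear":[0,0,0],"rot":[0,0,0]}]'; python3 - <<'E'
from rel import *
go(454.8,-52.6,61.8,8.35)
p0=sensors.sense()["eef_pos"];P=imaging.camera_params("wrist");p,d=imaging.capture("wrist");cv2.imwrite("pics/w3.png",p[:,:,::-1])
rel("wrist",d,P,p0,zc=(32,39.9))
E
```

```text
time_s: 6.18
eef_pos: [482.5, -48.3, 61.6]
ee_rot: [-0.0, 0.653, 0.757, -0.0]
force: [0.1, 0.2, -3.6]
grip_width: 0.179
t 6.18 pos [482.5 -48.3  61.6] yaw y 8.41 F [ 0.1   0.15 -3.6 ] M [ 0.03 -0.02 -0.05] w 15.3
lin [ -0.18 -28.01  -0.17] rot [-0.0005 -0.0002  0.0011]
wrist lips n 13676
[[ 64.   47.7  21.8 -21.7 -25.5  43.5]
 [ 72.   47.6  21.8 -21.5 -30.9  43.5]
 [ 80.   47.7  21.8 -21.7 -35.8  43.5]
 [ 88.   47.8  21.8 -21.8 -39.7  43.5]
 [ 96.   47.7  22.  -21.6 -44.5  43.6]
 [104.   47.8  22.  -21.8 -48.3  43.6]
 [112.   47.8  21.8 -21.7 -48.4  43.6]
 [120.   47.8  21.8 -21.4 -47.9  43.5]
 [128.   47.9  22.  -21.8 -47.9  43.6]
 [136.   47.8  22.  -21.7 -47.8  43.5]
 [144.   47.8  22.  -21.7 -47.8  43.5]]
Lout [1.10000e-03 4.76778e+01]
Lin [-0.     21.9408]
Rin [-8.00000e-04 -2.15818e+01]
Rout [-3.71000e-02 -4.30514e+01]
case n 10029 36.0 U -45.0 60.0
-40 30.1 -30.0 36.0
-32 30.2 -25.4 36.0
-24 30.3 -11.2 36.0
-16 30.3 -6.3 36.0
-8 30.3 0.1 35.9
0 30.2 11.1 35.9
8 30.2 -0.2 35.9
16 30.0 -6.3 35.9
24 29.4 -11.0 36.0
32 26.8 -23.2 35.9
40 44.9 -21.4 36.1
```

View pics/w3.png

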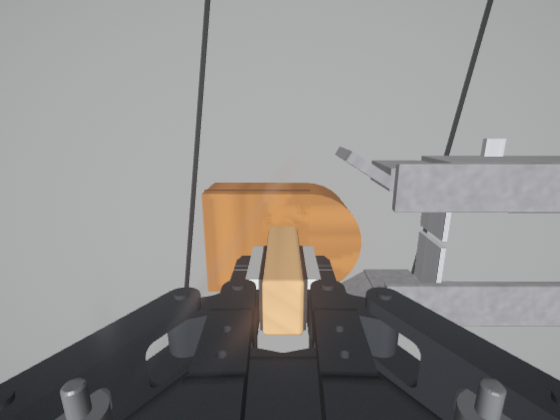

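The wrist view shows the case (205..360, 185..292) centred on the lane to within ~0.1 mm and about 1.4 mm clear of the bench. I'll advance into the throat.

```bash
python3 -m creep '[{"grip":5,"linear":[0,5,0],"rot":[0,0,0.001]},{"grip":5,"linear":[0,5,0],"rot":[0,0,0]},{"grip":5,"linear":[0,5,0],"rot":[0,0,0]},{"grip":5,"linear":[0,5,0],"rot":[0,0,0]},{"grip":5,"linear":[0,5,0],"rot":[0,0,0]},{"grip":5,"linear":[0,5,0],"rot":[0,0,0]},{"grip":5,"linear":[0,5,0],"rot":[0,0,0]},{"grip":5,"linear":[0,5,0],"rot":[0,0,0]},{"grip":5,"linear":[0,5,0],"rot":[0,0,0]},{"grip":5,"linear":[0,0,0],"rot":[0,0,0]}]'; python3 - <<'E'
from h import *
go(454.8,-52.6,61.8,8.3)
p,d=imaging.capture("wrist");cv2.imwrite("pics/w4.png",p[:,:,::-1])
E
```

```text
time_s: 7.07
eef_pos: [527.9, -41.9, 61.8]
ee_rot: [0.0, 0.654, 0.757, 0.0]
force: [0.2, -0.4, -3.6]
grip_width: 0.177
t 7.07 pos [527.9 -41.9  61.8] yaw y 8.34 F [ 0.2  -0.4  -3.56] M [ 0.   -0.03  0.02] w 15.1
lin [ 3.000e-02 -7.387e+01 -3.000e-02] rot [0.0007 0.0003 0.0007]
```

View pics/w4.png

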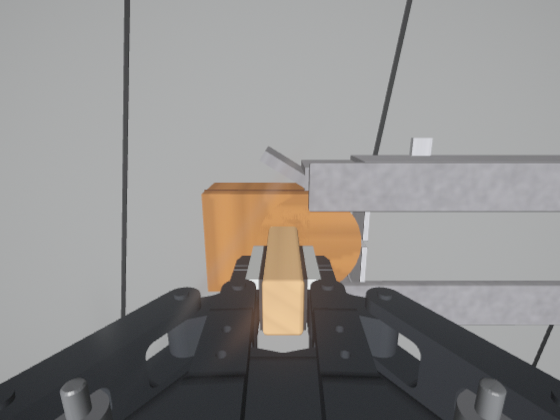

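Nose (360,240) is under the lips and just short of the flaps (365,240), with no contact force. I'll push through the flaps slowly.

```bash
python3 -m creep '[{"grip":5,"linear":[0,3,0],"rot":[0,0,0]},{"grip":5,"linear":[0,3,0],"rot":[0,0,0]},{"grip":5,"linear":[0,3,0],"rot":[0,0,0]},{"grip":5,"linear":[0,3,0],"rot":[0,0,0]},{"grip":5,"linear":[0,3,0],"rot":[0,0,0]}]';python3 -m creep '[{"grip":5,"linear":[0,3,0],"rot":[0,0,0]},{"grip":5,"linear":[0,3,0],"rot":[0,0,0]},{"grip":5,"linear":[0,3,0],"rot":[0,0,0]},{"grip":5,"linear":[0,3,0],"rot":[0,0,0]},{"grip":5,"linear":[0,3,0],"rot":[0,0,0]}]'; python3 - <<'E'
from h import *
go(454.8,-52.6,61.8,8.3)
p,d=imaging.capture("wrist");cv2.imwrite("pics/w5.png",p[:,:,::-1])
E
```

```text
time_s: 7.53
eef_pos: [541.7, -39.7, 61.6]
ee_rot: [-0.001, 0.654, 0.757, -0.0]
force: [-3.7, 0.4, -3.9]
grip_width: 0.176
time_s: 7.95
eef_pos: [556.1, -37.5, 61.4]
ee_rot: [-0.001, 0.654, 0.757, -0.001]
force: [-7.1, -0.6, -3.4]
grip_width: 0.174
t 7.95 pos [556.1 -37.5  61.4] yaw y 8.34 F [-7.07 -0.64 -3.45] M [-0.26  1.45  0.08] w 14.9
lin [  -0.26 -102.41   -0.14] rot [-0.0025 -0.0006  0.0008]
```

View pics/w5.png

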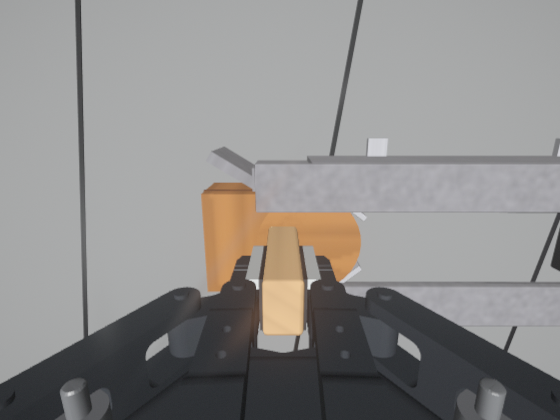

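The flaps are opening around the nose (~(360,215) and (350,275)). Axial force is 7 N and lateral force is near zero. Continuing.

```bash
python3 -m creep '[{"grip":5,"linear":[0,3,0],"rot":[0,0,0]},{"grip":5,"linear":[0,3,0],"rot":[0,0,0]},{"grip":5,"linear":[0,3,0],"rot":[0,0,0]},{"grip":5,"linear":[0,3,0],"rot":[0,0,0]},{"grip":5,"linear":[0,3,0],"rot":[0,0,0]}]';python3 -m creep '[{"grip":5,"linear":[0,3,0],"rot":[0,0,0]},{"grip":5,"linear":[0,3,0],"rot":[0,0,0]},{"grip":5,"linear":[0,3,0],"rot":[0,0,0]},{"grip":5,"linear":[0,3,0],"rot":[0,0,0]},{"grip":5,"linear":[0,3,0],"rot":[0,0,0]}]'; python3 - <<'E'
from h import *
go(454.8,-52.6,61.8,8.3)
E
```

```text
time_s: 8.42
eef_pos: [570.9, -35.4, 61.3]
ee_rot: [-0.001, 0.654, 0.757, -0.001]
force: [-5.4, -1.4, -3.8]
grip_width: 0.18
time_s: 8.83
eef_pos: [586.5, -33.2, 61.7]
ee_rot: [-0.0, 0.654, 0.757, -0.0]
force: [-4.1, -0.1, -3.7]
grip_width: 0.177
t 8.83 pos [586.5 -33.2  61.7] yaw y 8.33 F [-4.07 -0.15 -3.71] M [-0.18  0.82  0.01] w 15.1
lin [-1.1000e-01 -1.3315e+02 -9.0000e-02] rot [-0.0004 -0.0001  0.0005]
```

```bash
python3 -m creep '[{"grip":5,"linear":[0,4,0],"rot":[0,0,0]},{"grip":5,"linear":[0,4,0],"rot":[0,0,0]},{"grip":5,"linear":[0,4,0],"rot":[0,0,0]},{"grip":5,"linear":[0,4,0],"rot":[0,0,0]},{"grip":5,"linear":[0,4,0],"rot":[0,0,0]},{"grip":5,"linear":[0,4,0],"rot":[0,0,0]},{"grip":5,"linear":[0,4,0],"rot":[0,0,0]}]';python3 -m creep '[{"grip":5,"linear":[0,4,0],"rot":[0,0,0]},{"grip":5,"linear":[0,4,0],"rot":[0,0,0]},{"grip":5,"linear":[0,4,0],"rot":[0,0,0]},{"grip":5,"linear":[0,4,0],"rot":[0,0,0]},{"grip":5,"linear":[0,4,0],"rot":[0,0,0]},{"grip":5,"linear":[0,4,0],"rot":[0,0,0]},{"grip":5,"linear":[0,4,0],"rot":[0,0,0]}]'; python3 - <<'E'
from h import *
go(454.8,-52.6,61.8,8.3)
p,d=imaging.capture("wrist");cv2.imwrite("pics/w6.png",p[:,:,::-1])
p,d=imaging.capture("scene");cv2.imwrite("pics/s6.png",cv2.resize(p[210:330,200:380,::-1],None,fx=4,fy=4))
E
```

```text
time_s: 9.42
eef_pos: [614.5, -29.1, 61.8]
ee_rot: [0.0, 0.654, 0.757, 0.0]
force: [-2.1, 0.2, -3.0]
grip_width: 0.179
time_s: 10.0
eef_pos: [642.1, -25.1, 61.7]
ee_rot: [-0.0, 0.654, 0.757, -0.0]
force: [-3.1, -0.1, -4.0]
grip_width: 0.175
t 10.0 pos [642.1 -25.1  61.7] yaw y 8.33 F [-3.14 -0.06 -4.  ] M [-0.07  0.58  0.  ] w 15.0
lin [-5.000e-02 -1.893e+02 -1.000e-02] rot [-0.0002 -0.      0.0005]
```

View pics/w6.png

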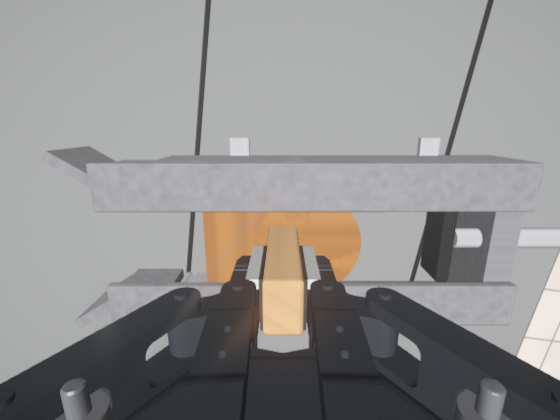

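View pics/s6.png

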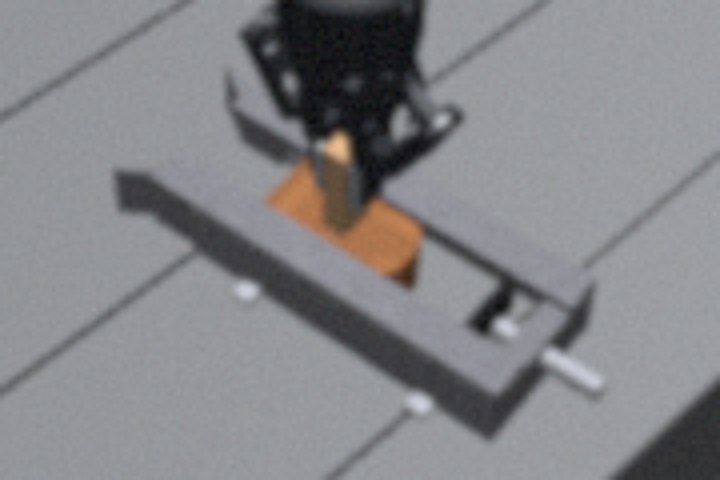

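The wrist view puts the nose at col 360 and the black pad face at col ~427, so about 38 mm to go. I'll advance 28 mm and then creep.

```bash
python3 -m creep '[{"grip":5,"linear":[0,4,0],"rot":[0,0,0]},{"grip":5,"linear":[0,4,0],"rot":[0,0,0]},{"grip":5,"linear":[0,4,0],"rot":[0,0,0]},{"grip":5,"linear":[0,4,0],"rot":[0,0,0]},{"grip":5,"linear":[0,4,0],"rot":[0,0,0]},{"grip":5,"linear":[0,4,0],"rot":[0,0,0]},{"grip":5,"linear":[0,2,0],"rot":[0,0,0]},{"grip":5,"linear":[0,2,0],"rot":[0,0,0]},{"grip":5,"linear":[0,0,0],"rot":[0,0,0]},{"grip":5,"linear":[0,0,0],"rot":[0,0,0]}]'; python3 - <<'E'
from h import *
go(454.8,-52.6,61.8,8.3)
p,d=imaging.capture("wrist");cv2.imwrite("pics/w7.png",p[:,:,::-1])
for i in range(2): imaging.capture("scene");print(sensors.sense()["force"].round(2))
E
```

```text
time_s: 10.93
eef_pos: [669.5, -21.1, 61.7]
ee_rot: [-0.0, 0.654, 0.757, -0.0]
force: [1.6, 0.0, -3.4]
grip_width: 0.177
t 10.93 pos [669.5 -21.1  61.7] yaw y 8.33 F [ 1.61  0.04 -3.42] M [-0.01  0.02 -0.05] w 15.1
lin [-6.0000e-02 -2.1697e+02 -6.0000e-02] rot [-0.0001 -0.      0.0005]
[-0.51  0.05 -3.35]
[-0.43  0.55 -2.19]
```

View pics/w7.png

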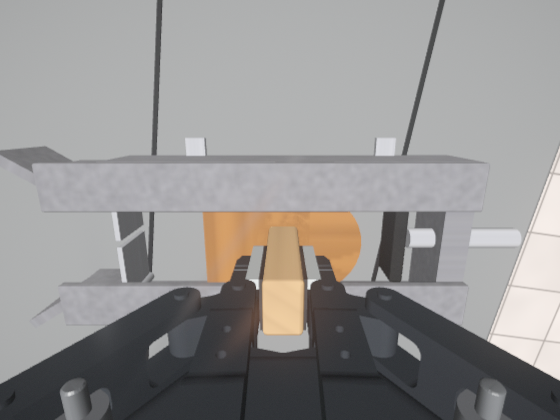

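Both flaps have shut behind the tail (leaves at ~(130,230)). Nose at col 360 and pad at ~382 leave about 12 mm. Axial force is ~0.

```bash
python3 -m creep '[{"grip":5,"linear":[0,2,0],"rot":[0,0,0]},{"grip":5,"linear":[0,2,0],"rot":[0,0,0]},{"grip":5,"linear":[0,2,0],"rot":[0,0,0]},{"grip":5,"linear":[0,2,0],"rot":[0,0,0]},{"grip":5,"linear":[0,0,0],"rot":[0,0,0]}]'; for i in 1 2 3; do python3 -m creep '[{"grip":5,"linear":[0,1,0],"rot":[0,0,0]},{"grip":5,"linear":[0,0,0],"rot":[0,0,0]}]'; done
```

```text
time_s: 11.5
eef_pos: [677.8, -19.9, 61.8]
ee_rot: [0.0, 0.654, 0.757, 0.0]
force: [0.0, 0.4, -2.6]
grip_width: 0.176
time_s: 11.67
eef_pos: [678.5, -19.8, 61.8]
ee_rot: [0.0, 0.654, 0.757, 0.0]
force: [0.6, 0.2, -3.9]
grip_width: 0.177
time_s: 11.83
eef_pos: [679.5, -19.7, 61.8]
ee_rot: [0.0, 0.654, 0.757, 0.0]
force: [0.1, -0.8, -3.3]
grip_width: 0.172
time_s: 12.0
eef_pos: [680.5, -19.5, 61.8]
ee_rot: [0.0, 0.654, 0.757, 0.0]
force: [0.8, -0.8, -3.4]
grip_width: 0.177
```

```bash
for i in 1 2 3; do python3 -m creep '[{"grip":5,"linear":[0,1,0],"rot":[0,0,0]},{"grip":5,"linear":[0,0,0],"rot":[0,0,0]}]' | grep -E "pos|force"; done
```

```text
eef_pos: [681.4, -19.3, 61.8]
force: [0.2, -0.1, -3.1]
eef_pos: [682.5, -19.2, 61.8]
force: [0.9, 0.2, -3.8]
eef_pos: [683.4, -19.0, 61.8]
force: [0.5, -0.5, -3.6]
```

```bash
for i in 1 2 3; do python3 -m creep '[{"grip":5,"linear":[0,1,0],"rot":[0,0,0]},{"grip":5,"linear":[0,0,0],"rot":[0,0,0]}]' | grep -E "pos|force"; done
```

```text
eef_pos: [684.4, -18.9, 61.8]
force: [0.5, 0.1, -2.7]
eef_pos: [685.4, -18.8, 61.8]
force: [-1.0, -0.1, -3.0]
eef_pos: [686.4, -18.6, 61.8]
force: [-0.1, -0.4, -2.6]
```

```bash
for i in 1 2 ; do python3 -m creep '[{"grip":5,"linear":[0,1,0],"rot":[0,0,0]},{"grip":5,"linear":[0,0,0],"rot":[0,0,0]}]' | grep -E "pos|force"; done; python3 - <<'E'
from h import *
p,d=imaging.capture("wrist");cv2.imwrite("pics/w8.png",cv2.resize(p[140:340,190:450,::-1],None,fx=3,fy=3))
E
```

```text
eef_pos: [687.4, -18.5, 61.8]
force: [-0.0, -0.5, -3.1]
eef_pos: [688.3, -18.4, 61.8]
force: [-0.6, -0.3, -3.0]
```

View pics/w8.png

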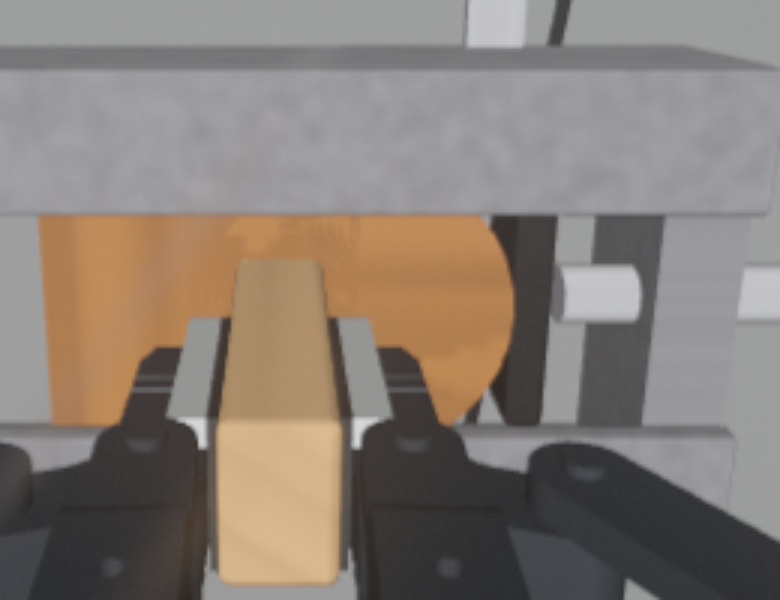

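The nose (513,290 in the crop) now reaches the black pad, so contact is imminent. Stepping on.

```bash
for i in 1 2 3; do python3 -m creep '[{"grip":5,"linear":[0,1,0],"rot":[0,0,0]},{"grip":5,"linear":[0,0,0],"rot":[0,0,0]}]' | grep -E "pos|force"; done
```

```text
eef_pos: [689.0, -18.3, 61.8]
force: [-2.9, -0.2, -1.7]
eef_pos: [689.8, -18.1, 61.9]
force: [-4.7, -1.1, 0.5]
eef_pos: [690.5, -18.1, 61.9]
force: [-7.8, -1.5, 1.2]
```

```bash
python3 -m creep '[{"grip":5,"linear":[0,0,-0.6],"rot":[0,0,0]},{"grip":5,"linear":[0,0,0],"rot":[0,0,0]}]' | grep -E "pos|force";  python3 -m creep '[{"grip":5,"linear":[0,0.7,0],"rot":[0,0,0]},{"grip":5,"linear":[0,0,0],"rot":[0,0,0]}]' | grep -E "pos|force"; python3 -c "
from h import *;go(454.8,-52.6,61.8,8.3)"
```

```text
eef_pos: [690.2, -18.1, 62.0]
force: [-6.3, -1.7, -1.9]
eef_pos: [690.7, -18.0, 62.0]
force: [-9.2, -1.8, 0.1]
t 14.22 pos [690.7 -18.   62. ] yaw y 8.33 F [-9.24 -1.78  0.06] M [-0.3   1.58  0.  ] w 15.1
lin [-4.0000e-02 -2.3845e+02  1.1600e+00] rot [-0.004  -0.0004  0.0006]
```

```bash
python3 -m creep '[{"grip":5,"linear":[0,0.8,-0.4],"rot":[0,0,0]},{"grip":5,"linear":[0,0,0],"rot":[0,0,0]}]' | grep -E "pos|force";  python3 -m creep '[{"grip":5,"linear":[0,0.4,0],"rot":[0,0,0]},{"grip":5,"linear":[0,0,0],"rot":[0,0,0]}]' | grep -E "pos|force"; python3 -c "
from h import *;go(454.8,-52.6,61.8,8.3)"
```

```text
eef_pos: [691.2, -17.9, 62.1]
force: [-10.9, -1.8, -0.2]
eef_pos: [691.4, -17.9, 62.1]
force: [-10.2, -1.0, -0.2]
t 14.55 pos [691.4 -17.9  62.1] yaw y 8.33 F [-10.22  -1.04  -0.25] M [-0.34  2.1  -0.01] w 15.2
lin [-5.0000e-02 -2.3911e+02  1.6700e+00] rot [-0.0057 -0.0007  0.0006]
```

```bash
for i in 1 2; do python3 -m creep '[{"grip":5,"linear":[0,0.3,0],"rot":[0,0,0]}]' | grep -E "pos|force";python3 -m creep '[{"grip":5,"linear":[0,0,0],"rot":[0,0,0]}]' | grep -E "force"; python3 -m creep '[{"grip":5,"linear":[0,0,0],"rot":[0,0,0]}]' | grep -E "force"; done;  python3 -c "
from h import *;go(454.8,-52.6,61.8,8.3)"
```

```text
eef_pos: [691.6, -17.9, 62.1]
force: [-11.5, -3.1, 0.5]
force: [-11.9, -1.8, 1.0]
force: [-10.7, -1.8, 0.5]
eef_pos: [691.8, -17.8, 62.1]
force: [-12.9, -2.2, 0.1]
force: [-12.3, -2.9, 0.9]
force: [-11.9, -1.6, -0.9]
t 15.05 pos [691.8 -17.8  62.2] yaw y 8.33 F [-11.85  -1.55  -0.86] M [-0.4   2.25 -0.01] w 15.1
lin [-4.0000e-02 -2.3949e+02  1.8500e+00] rot [-0.0062 -0.0007  0.0006]
```

The axial push is steady at about 12.5 N. Holding for over 0.8 s.

```bash
for i in 1 2; do python3 -m creep '[{"grip":5,"linear":[0,0.05,0],"rot":[0,0,0]},{"grip":5,"linear":[0,0,0],"rot":[0,0,0]},{"grip":5,"linear":[0,0,0],"rot":[0,0,0]},{"grip":5,"linear":[0,0,0],"rot":[0,0,0]},{"grip":5,"linear":[0,0,0],"rot":[0,0,0]},{"grip":5,"linear":[0,0,0],"rot":[0,0,0]}]' | grep -E "pos|force"; done;  python3 - <<'E'
from h import *
go(454.8,-52.6,61.8,8.3)
p,d=imaging.capture("wrist");cv2.imwrite("pics/w9.png",p[:,:,::-1])
E
```

```text
eef_pos: [691.8, -17.8, 62.2]
force: [-11.9, -2.1, 1.0]
eef_pos: [691.8, -17.8, 62.2]
force: [-11.9, -2.0, 0.2]
t 16.05 pos [691.8 -17.8  62.2] yaw y 8.33 F [-11.92  -1.97   0.21] M [-0.4   2.26 -0.03] w 15.0
lin [-6.0000e-02 -2.3956e+02  1.8800e+00] rot [-0.0063 -0.0007  0.0006]
```

View pics/w9.png

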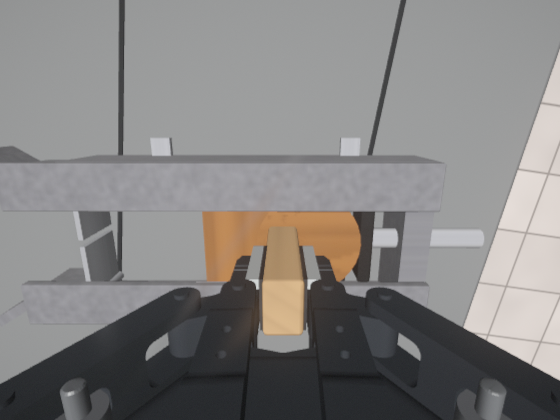

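The pad is compressed and both flaps are shut (~(97,240)). The nose rubbing on the bench may take a newton or two, so I'll add a touch and hold again, well under 20 N.

```bash
python3 -m creep '[{"grip":5,"linear":[0,0.3,-0.3],"rot":[0,0,0]},{"grip":5,"linear":[0,0.2,0],"rot":[0,0,0]},{"grip":5,"linear":[0,0,0],"rot":[0,0,0]},{"grip":5,"linear":[0,0,0],"rot":[0,0,0]},{"grip":5,"linear":[0,0,0],"rot":[0,0,0]},{"grip":5,"linear":[0,0,0],"rot":[0,0,0]}]' | grep -E "pos|force";python3 -m creep '[{"grip":5,"linear":[0,0,0],"rot":[0,0,0]},{"grip":5,"linear":[0,0,0],"rot":[0,0,0]},{"grip":5,"linear":[0,0,0],"rot":[0,0,0]},{"grip":5,"linear":[0,0,0],"rot":[0,0,0]},{"grip":5,"linear":[0,0,0],"rot":[0,0,0]},{"grip":5,"linear":[0,0,0],"rot":[0,0,0]}]' | grep -E "pos|force"; python3 -c "
from h import *;go(454.8,-52.6,61.8,8.3)"
```

```text
eef_pos: [692.1, -17.8, 62.2]
force: [-12.7, -1.8, 1.4]
eef_pos: [692.1, -17.8, 62.2]
force: [-13.4, -3.1, 0.1]
t 17.1 pos [692.1 -17.8  62.2] yaw y 8.33 F [-13.35  -3.14   0.15] M [-0.45  2.48  0.01] w 15.0
lin [-4.0000e-02 -2.3981e+02  2.1400e+00] rot [-0.0071 -0.0008  0.0006]
```

```bash
python3 -m creep '[{"grip":5,"linear":[0,-1,0],"rot":[0,0,0]},{"grip":5,"linear":[0,-1,0],"rot":[0,0,0]},{"grip":5,"linear":[0,-1,0],"rot":[0,0,0]},{"grip":5,"linear":[0,-0.7,0],"rot":[0,0,0]},{"grip":5,"linear":[0,0,0],"rot":[0,0,0]}]' | grep -E "pos|force"; python3 -c "
from h import *;go(454.8,-52.6,61.8,8.3)"
```

```text
eef_pos: [689.7, -18.1, 62.1]
force: [-3.4, -1.2, -6.3]
t 17.52 pos [689.7 -18.1  62.1] yaw y 8.33 F [-3.41 -1.18 -6.25] M [-0.36  1.03 -0.  ] w 15.1
lin [-1.200e-01 -2.374e+02  1.060e+00] rot [-0.003  -0.0005  0.0005]
```

```bash
python3 -m creep '[{"grip":5,"linear":[0,-0.4,0.6],"rot":[0,0,0]},{"grip":5,"linear":[0,-0.4,0.6],"rot":[0,0,0]},{"grip":5,"linear":[0,-0.3,0.6],"rot":[0,0,0]},{"grip":5,"linear":[0,0,0],"rot":[0,0,0]},{"grip":5,"linear":[0,0,0],"rot":[0,0,0]}]' | grep -E "pos|force"; python3 -c "
from h import *;go(454.8,-52.6,61.8,8.3)"
```

```text
eef_pos: [689.6, -18.2, 61.7]
force: [-5.6, 0.0, -0.9]
t 17.93 pos [689.6 -18.2  61.7] yaw y 8.33 F [-5.61  0.03 -0.85] M [-0.14  1.03 -0.01] w 15.3
lin [-2.0000e-02 -2.3732e+02 -1.0000e-01] rot [0.0001 0.0001 0.0006]
```

```bash
python3 -m creep '[{"grip":5,"linear":[0,-0.6,0],"rot":[0,0,0]},{"grip":5,"linear":[0,-0.5,0],"rot":[0,0,0]},{"grip":5,"linear":[0,0,0],"rot":[0,0,0]},{"grip":5,"linear":[0,0,0],"rot":[0,0,0]}]' | grep -E "pos|force"; python3 -c "
from h import *;go(454.8,-52.6,61.8,8.3)"
```

```text
eef_pos: [688.8, -18.3, 61.6]
force: [-3.0, -0.6, -1.8]
t 18.27 pos [688.8 -18.3  61.6] yaw y 8.33 F [-3.04 -0.58 -1.78] M [-0.02  0.43  0.  ] w 15.1
lin [-7.0000e-02 -2.3652e+02 -4.6000e-01] rot [0.0011 0.0002 0.0006]
```

```bash
python3 -m creep '[{"grip":5,"linear":[0,-0.3,0.5],"rot":[0,0,0]},{"grip":5,"linear":[0,0,0.4],"rot":[0,0,0]},{"grip":5,"linear":[0,0,0],"rot":[0,0,0]}]' | grep -E "pos|force"; python3 -c "
from h import *;go(454.8,-52.6,60.3,8.3)"
```

```text
eef_pos: [688.4, -18.3, 60.3]
force: [-1.7, 0.0, -2.7]
t 18.52 pos [688.4 -18.3  60.3] yaw y 8.33 F [-1.7   0.01 -2.73] M [-0.02  0.16 -0.01] w 15.4
lin [-7.0000e-02 -2.3606e+02 -1.2000e-01] rot [0.0006 0.0001 0.0005]
```

Nearly unloaded and just on the bench. Opening.

```bash
python3 -m creep '[{"grip":20,"linear":[0,0,0],"rot":[0,0,0]},{"grip":26,"linear":[0,0,0],"rot":[0,0,0]},{"grip":32,"linear":[0,0,0],"rot":[0,0,0]},{"grip":40,"linear":[0,0,0],"rot":[0,0,0]},{"grip":45,"linear":[0,0,0],"rot":[0,0,0]},{"grip":45,"linear":[0,0,0],"rot":[0,0,0]},{"grip":45,"linear":[0,0,0],"rot":[0,0,0]}]'; python3 - <<'E'
from h import *
p,d=imaging.capture("wrist");cv2.imwrite("pics/w10.png",p[:,:,::-1])
E
```

```text
time_s: 19.1
eef_pos: [688.2, -18.4, 60.5]
ee_rot: [0.0, 0.654, 0.757, 0.0]
force: [0.1, 0.2, 0.3]
grip_width: 0.529
```

View pics/w10.png

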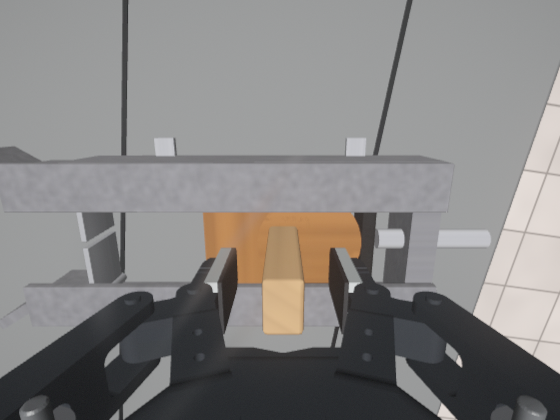

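The jaws (220 and 345) are clear of the tab (283). I'll lift straight up and back away.

```bash
python3 -m creep '[{"grip":45,"linear":[0,0,-6],"rot":[0,0,0]},{"grip":45,"linear":[0,0,-12],"rot":[0,0,0]},{"grip":45,"linear":[0,0,-15],"rot":[0,0,0]},{"grip":45,"linear":[0,0,-15],"rot":[0,0,0]},{"grip":45,"linear":[0,0,-20],"rot":[0,0,0]},{"grip":45,"linear":[0,0,-20],"rot":[0,0,0]},{"grip":45,"linear":[0,-15,-15],"rot":[0,0,0]},{"grip":45,"linear":[0,-25,0],"rot":[0,0,0]},{"grip":45,"linear":[0,-30,0],"rot":[0,0,0]},{"grip":45,"linear":[0,-30,0],"rot":[0,0,0]},{"grip":45,"linear":[0,-30,0],"rot":[0,0,0]},{"grip":45,"linear":[0,-30,0],"rot":[0,0,0]}]'; python3 -m creep '[{"grip":45,"linear":[0,-35,0],"rot":[0,0,0]},{"grip":45,"linear":[0,-35,0],"rot":[0,0,0]},{"grip":45,"linear":[0,-20,0],"rot":[0,0,0]},{"grip":45,"linear":[0,0,0],"rot":[0,0,0]},{"grip":45,"linear":[0,0,0],"rot":[0,0,0]}]';  python3 - <<'E'
from h import *
p,d=imaging.capture("top");cv2.imwrite("pics/t11.png",p[:,:,::-1]);cv2.imwrite("pics/t11c.png",cv2.resize(p[105:230,250:350,::-1],None,fx=4.8,fy=4.8,interpolation=cv2.INTER_CUBIC))
P=imaging.camera_params("top");W=cloud(d,P);Z=W[...,2]
for nm,x,y,lo,hi in(("tab",690,-18,85,106),("gourd",693,331,92,110),("canister",483,-318,120,135)):
    a=W[(Z>lo)&(Z<hi)&(np.hypot(W[...,0]-x,W[...,1]-y)<60)];print(nm,len(a),a.mean(0).round(1),a[:,2].max().round(1), cv2.minAreaRect(a[:,:2].astype(np.float32)) if len(a) else 0)
p,d=imaging.capture("scene");cv2.imwrite("pics/s11.png",p[:,:,::-1]);cv2.imwrite("pics/s11c.png",cv2.resize(p[210:330,200:380,::-1],None,fx=4,fy=4))
p,d=imaging.capture("wrist");cv2.imwrite("pics/w11.png",p[:,:,::-1])
E
```

```text
time_s: 20.15
eef_pos: [528.6, -41.6, 164.6]
ee_rot: [0.001, 0.654, 0.757, 0.0]
force: [0.7, -0.6, -0.3]
grip_width: 0.525
time_s: 20.57
eef_pos: [441.0, -54.9, 164.8]
ee_rot: [0.001, 0.654, 0.756, 0.0]
force: [-0.2, 0.1, 0.0]
grip_width: 0.528
tab 78 [687.5 -16.7  97.9] 104.5 ((688.5149536132812, -16.7320556640625), (16.417444229125977, 23.999771118164062), 9.420696258544922)
gourd 573 [693.3 330.8  96.7] 102.3 ((693.8007202148438, 331.03582763671875), (65.07758331298828, 64.83631896972656), 19.633485794067383)
canister 955 [ 483.4 -329.2  126.1] 130.6 ((483.2230224609375, -329.6990051269531), (79.77955627441406, 75.89226531982422), 89.9052734375)
```

View pics/t11.png

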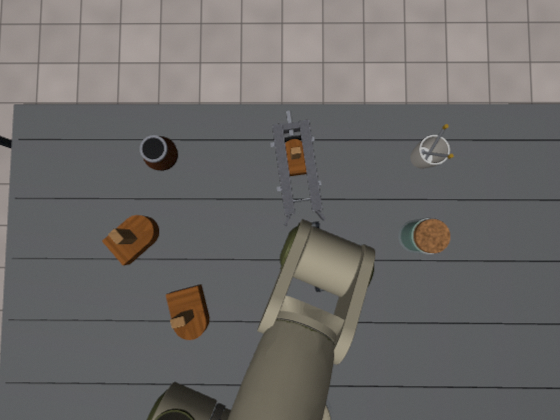

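View pics/s11c.png

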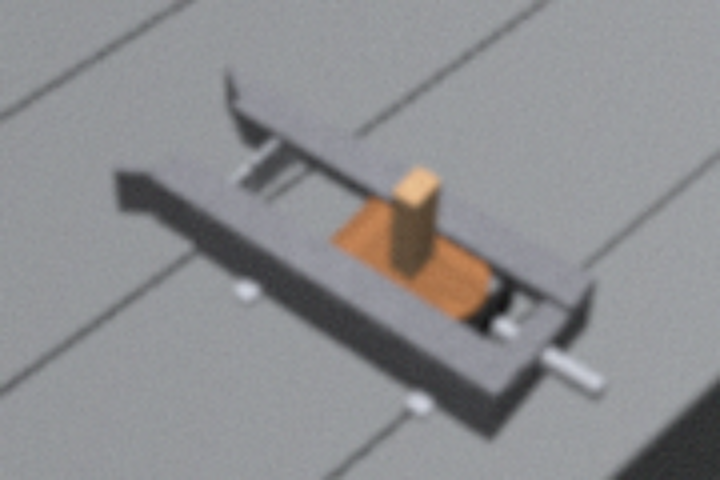

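View pics/w11.png

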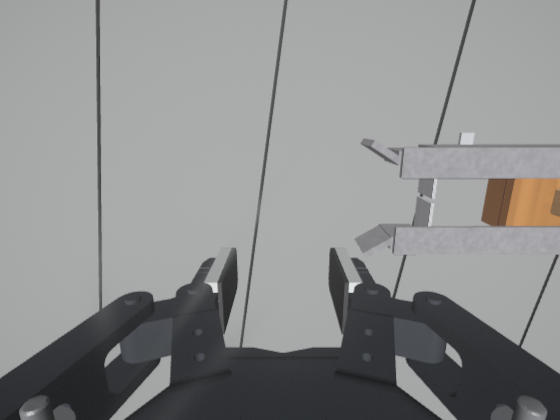

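The pictures show the case standing square in the keeper with its nose at the pad (scene crop (490,300)). Both flaps are shut in line (wrist view (425,200)). The gourd, cup and canister look unmoved, and the robot is clear.

```bash
python3 -c "
from rig import ctrl;print(ctrl.finish_job())"
```

```text
the job is handed in; nothing more can be done
None
```

The small case is in the keeper with its nose at the stop and both flaps shut behind it. I handed the job in at about 21 s of the 64 s; no verdict was reported.

- **Insertion:** I picked the case up by its tab and slid it in nose first, about 1.4 mm clear of the bench. The force along the lane peaked at about 7 N going through the flaps.
- **Pressing home:** I felt the stop with the tool at x ≈ 688 mm. I then held about 12 N for over a second, and about 13 N for another second. The largest reading along the lane was about 13.7 N. The nose rubbed on the bench a little, so the force on the pad itself was probably 1–2 N lower than the wrist readings.
- **Letting go:** I eased off to under 2 N, lowered the case to the bench, opened the jaws and backed away.
- **Last checks:** In the final pictures the case stands upright and square, and both flap leaves are in line. The gourd measures where it was. The cup and canister I compared only by eye, and they look unmoved. The force readings with the robot clear are about zero.
- **Slips and disagreements:** One small sideways correction before the mouth went the wrong way, and I fixed it before the case went in. Easing off also briefly pulled the gripper down with about 6 N until I lowered the case. The top and scene cameras disagreed by up to 5 mm, so I aligned the case from the wrist camera.

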